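# Uncover the grinder base and seat its hopper

## Task

Squeeze the two release tabs of the black dust cover on the coffee grinder's base, swing the cover's tab end up and out of its frame, and lay it flat, right way up (tabs on top), in the middle of the dark wooden board. Then pick up the bean hopper and lower it gently into the uncovered seat so that both alignment pegs enter its foot and it sits fully home and upright, either way round. Leave the cup, jar and book where they are.

Things in the scene. Friction and masses are not known exactly. Their poses are not given: they have to be found in the camera images.
- seat (a point): Seat of the grinder base (fixed grey housing; deck 100 mm above the bench, 200 by 150 mm, x -110 to 90 from here). Point on the deck midway between two upright steel pegs at y = +25 and -25 mm: 12 mm diameter, 17 mm high, tapered above 13 mm. -x is towards the cover's tab end. Around it an aluminium frame 24 mm high, 84 mm (x) by 100 mm (y) inside, 6 mm walls.
- frame_edge (a point): Middle of the top outer edge of the frame's +x wall, 48 mm from the seat in x and 24 mm above the deck: the line along y about which the cover swings up. Beyond it a fixed lip (x 54 to 74 mm from the seat, up to 36.5 mm above the deck) overhangs the cover's tongue by 8 mm, 2.5 mm above it. Axes as seat.
- catches (a point): Midway between the two fixed catches at the base's -x end, at the height of their tops (42.5 mm above the deck), 83 mm from the seat in -x. They are 34 mm long in x and stand at 23 to 36 mm either side in y, overhanging the tabs' noses by 4 mm until the tabs are pressed. Axes as seat.
- cover_mid (a point): Black plastic dust cover, 164 by 112 mm, 0.12 kg. Middle of the underside of its 5 mm plate (x -50 to 50 mm, 112 mm wide); z up, x from tab end to tongue end. Starts on the frame, 24 mm above the seat, axes parallel. A 40 mm wide arm runs to x = -100 and carries the tabs. Two ribs reach 6 mm below the plate, so laid flat this point is 6 mm above the surface.
- cover_tongue (a point): Tip of the cover's 50 mm wide tongue (x = 50 to 64 mm of cover_mid), hooked under the fixed lip of the base. To take the cover out: tabs squeezed, swing the tab end up about frame_edge by about 0.3 rad, then draw it some 20 to 30 mm to -x and lift. The ribs stop it being drawn out flat.
- cover_grip (a point): Point between the cover's two upright release tabs, 83 mm from cover_mid in -x, 40 mm above the plate's underside; axes as cover_mid. Tabs: paddles 24 mm long (x), 6 mm thick, tops 10 mm above this point, outer faces at y = +17 and -17 mm. Grip both across y from above, fingertips no lower than 20 mm below this point (the catches beside end 21.5 mm below).
- tab_left (a joint): Inward travel of the release tab on the cover's +y side: 0 free, 0.008 m at its stop, clear of its catch from about 0.004 m. Spring 2 N at first, 6 N at the stop. Squeezing the pair together presses both; squeezed fully they are 18 mm over their outer faces.
- tab_right (a joint): The same for the release tab on the cover's -y side.
- hopper_center (a point): Centre of the bean hopper (132 mm tall, about 0.4 kg), standing upright on the bench. Black oblong foot 84 (x) by 68 (y) by 22 mm high; on it a steel cone widening to 110 mm diameter; a fixed black lid, 114 mm diameter, top 100 mm above the underside, with a grip bar. z up, x along the bar.
- hopper_foot (a point): Centre of the hopper's underside, 66 mm below hopper_center, same axes. Two holes in the underside at x = +25 and -25 mm, 15 mm diameter, 22 mm deep, take the pegs. Seated, the hopper's x lies along the seat's y (either way round) and this point is at the seat point.
- hopper_bar (a point): Centre of the grip bar on the hopper's lid, 116 mm above the hopper's underside: 70 mm long (x), 14 mm thick (y), 32 mm high; grip it across y from above. Same axes as hopper_center.
- board_top (a point): Centre of the top of the dark wooden board, 240 mm (x) by 180 mm (y), 12 mm high, fixed to the bench.
- cup: White mug, 84 mm across, 75 mm tall, beyond the work; a bystander. Origin under its centre.
- jar: Glass jar, 76 mm across, 120 mm tall; a bystander. Origin under its centre.
- book: Grey book lying flat, 125 by 185 by 22 mm; a bystander. Origin under its centre.
Mind the look-alikes: they are no part of the job. Leave any blue look-alike of the part that bears cover_mid alone. What is shaped like the part that bears hopper_center but green is not meant.

How it is judged:
By the outcome, as a careful person would: the job done as asked, in the order asked, and still so for the second after the job is handed in, with the robot touching nothing.
It also fails if it takes over 58 s, if anything falls off the work surface, if the arm or the gripper's body presses on something with over 40 N, if the wrist force passes 120 N, or if a joint passes its speed limit or range.

## Robot

A 6-joint arm with a two-finger parallel gripper is mounted at the origin on the work surface. World frame = base frame: x ahead of the robot, y to its left, z up, the work surface at z = 0. Lengths are in m, angles in rad, forces in N, time in s.
With the tool pointing down it reaches from about 0.3 to 0.85 m from the base axis. Payload 5.4 kg.
Tool frame: the origin (TCP) lies midway between the tips of the shut fingers; the grasp point (between the pads) lies r.tcp_to_grasp behind it (r.tcp_to_grasp is the distance from the TCP to the grasp point, in m); z points along the fingers, y is the line along which they close (so a half turn about z gives the same grasp; the last joint's range is limited). The gripper opens to 85 mm and grips with 20 to 120 N. Pads are 22 mm wide; open, the fingers measure 114 mm over their backs; the gripper's body (76 mm by 85 mm) begins 54 mm behind the grasp point. The pads swing forward as they close: fully open they stand 13 mm farther back than shut.
Start: joints at [1.002, 0.158, 1.597, -0, 1.386, -0.21], TCP at [0.202, 0.538, 0.231] pointing down, gripper open.
Joint ranges: [-2.91, 2.91], [-0.94, 2.29], [0.18, 2.7], [-1.29, 4.43], [0.17, 2.64], [-3, 3]. Speed limits (rad/s): [2.57, 2.57, 3.14, 3.14, 3.14, 3.14].

## Interface

Orientations are given as a rotation vector (axis times angle).
In Python, from rig import r, eoat, kinematics, cams, workorder, nets gives the robot as it stands. Calls block until the motion is done:
- r.reach(position, orientation): joint-space move of the TCP to a pose.
- r.line_to(position, orientation=None, speed=0.15, stop_force=None): straight line of the TCP; orientation=None keeps the orientation; speed is the mean speed in m/s. With stop_force (N) it stops when the force on the tool has changed by that much, and returns True; else False.
- r.goto_joints(angles): joint-space move.
- eoat.grip(opening, grip_force=None): opening from 0.0 (shut) to 1.0 (fully open); grip_force is the grip in N (None keeps the last); returns when the fingers have stopped.
- r.pause(seconds).
- kinematics.ik(position, orientation): joint angles nearest the present ones, or None.
- cams.get_image(name): name is "scene" or "top" or "wrist"; returns a dict with "pixels" (420x560x3 uint8, blue, green, red), "depth" (420x560 float32, m along the optical axis (not along the pixel's ray), 0 where there is no reading), "vfov" (degrees; the focal length in pixels is half the picture's height over the tangent of half this angle, whatever the lens; pixels are square), "cx", "cy" (the principal point, pixels), "cam_to_world" (4x4, takes a point from camera to world coordinates); the wrist camera has in their place "tool_from_camera" (4x4, takes a point from camera to tool coordinates, whose origin is the TCP and whose axes are the flange's). Camera axes: x right, y down, z forward; pixel columns grow to the right and rows downward; lengths in m; the calibration is good to about 2 mm. A picture is of the moment at which its call begins: read the wrist's pose just before it.
A pose or a line that the arm cannot do raises r.MotionError and nothing moves.
- workorder.hand_in(): hands the job in; it is judged then, once.
Trained networks look in the newest picture that a camera, given by its name, has taken for a name from the list of things; names that differ only in an ending like _2 or _b are one class to them, and where a whole thing is asked for, a point or a joint stands for the part that bears it (a point fixed in the world has none). Each returns a list of dicts, best first, with "confidence" (0 to 1); they miss things now and then, are a little off and sometimes report something else, mostly with a low value. They report only what shows in the picture. A call takes as long as a camera call. They do not tell look-alikes from the thing itself.
- nets.silhouettes(target, camera): "pixels" (420x560 bool, what is visible of it) and "bbox" ([left, top, right, bottom] in pixels, round what is visible of it).
Readings, each from a call of its own:
- r.current_time(): time.
- r.current_joint_positions(): joint angles.
- r.current_qd(): joint speeds.
- r.current_tau(): joint torques, N m.
- r.current_tool_pos(): TCP position.
- r.current_ee_rot(): TCP orientation.
- r.current_ft_force(): force on the tool from outside, world axes, zero at the start.
- r.current_ft_torque(): the same for the moment, N m.
- r.current_finger_gap(): opening from 0.0 (shut) to 1.0 (fully open).
- r.current_gripper_force(): force on a finger pad.
Only numpy, scipy, OpenCV 4.12 (cv2) and the standard library are available. Lean on these libraries where they do the work, as an engineer would, in place of code of your own. Each camera call takes 0.05 s, during which the arm holds its last target. There are 200 camera calls.

## Working session

There is one attempt and no reset: what is moved stays moved. The work goes in short steps, each a Python script; the robot and the scene stay as the last script left them, time stands still between calls to the robot, and variables do not carry over. Pictures are saved under pics/ and viewed, at most 10 in all, crops included, and the job is handed in when it is done.

```bash
ls; mkdir -p pics
cat > h.py <<'E'
import numpy as np, cv2
from scipy.spatial.transform import Rotation as R
from rig import r, eoat, kinematics, cams, workorder, nets
def world(im, T=None):
    d=im["depth"]; h,w=d.shape
    f=h/2/np.tan(np.radians(im["vfov"])/2)
    v,u=np.mgrid[:h,:w]
    P=np.stack([(u-im["cx"])/f*d,(v-im["cy"])/f*d,d],-1)
    T=im["cam_to_world"] if T is None else T
    W=P@T[:3,:3].T+T[:3,3]; W[d<=0]=np.nan
    return W
def wrist():
    p=np.array(r.current_tool_pos()); o=R.from_rotvec(r.current_ee_rot()).as_matrix()
    im=cams.get_image("wrist"); T=np.eye(4); T[:3,:3]=o; T[:3,3]=p
    return im, world(im, T@im["tool_from_camera"])
def down(yaw):  # tool z down, tool y axis at angle yaw (world) 
    y=np.array([np.cos(yaw),np.sin(yaw),0]); z=np.array([0,0,-1.]); x=np.cross(y,z)
    return R.from_matrix(np.stack([x,y,z],1))
E
python3 - <<'E'
from h import *
print(r.current_time(), r.tcp_to_grasp, r.current_ee_rot())
for c in ["scene","top"]:
    im=cams.get_image(c); cv2.imwrite(f"pics/{c}0.png",im["pixels"]); W=world(im)
    np.savez(f"{c}0.npz",W=W,px=im["pixels"])
    for t in ["cover_mid","hopper_center","cup","jar","book"]:
        for s in nets.silhouettes(t,c)[:4]:
            m=s["pixels"]; q=W[m]; q=q[~np.isnan(q[:,0])]
            print(c,t,round(s["confidence"],2),s["bbox"],m.sum(),np.median(q,0).round(3),np.nanpercentile(q[:,2],98).round(3),im["pixels"][m].mean(0).round())
E
```

```text
pics
0.0 0.0187 [-5.60385496e-01 -3.09047127e+00  2.77803318e-03]
scene cover_mid 0.96 [248.1, 186.5, 294.4, 241.6] 1474 [0.574 0.041 0.129] 0.17 [51. 50. 53.]
scene cover_mid 0.78 [167.9, 190.4, 218.6, 231.2] 1279 [ 0.338 -0.103  0.011] 0.053 [222. 117.  47.]
scene hopper_center 0.97 [315.6, 153.1, 350.2, 197.3] 1228 [0.491 0.31  0.098] 0.133 [48. 49. 54.]
scene hopper_center 0.67 [369.1, 137.1, 404.2, 182.1] 1249 [0.512 0.494 0.097] 0.131 [ 56. 155.  31.]
scene hopper_center 0.19 [262.5, 276.9, 340.6, 341.9] 3069 [ 0.802 -0.001  0.022] 0.027 [163. 146. 136.]
scene cup 0.91 [346.0, 234.8, 376.8, 275.7] 990 [0.738 0.242 0.042] 0.077 [165. 175. 183.]
scene jar 0.65 [195.2, 302.9, 225.4, 346.8] 1113 [ 0.762 -0.239  0.108] 0.125 [195. 203. 205.]
scene jar 0.63 [252.6, 188.8, 257.5, 203.9] 53 [0.504 0.038 0.156] 0.178 [37. 38. 42.]
scene book 0.69 [261.2, 274.1, 342.1, 341.2] 3003 [0.803 0.    0.022] 0.027 [164. 146. 136.]
scene book 0.18 [246.9, 185.1, 297.0, 244.2] 1437 [0.576 0.04  0.129] 0.166 [50. 49. 51.]
top cover_mid 0.76 [320.8, 278.9, 376.1, 335.8] 2108 [ 0.337 -0.099  0.01 ] 0.052 [202. 116.  74.]
top cover_mid 0.72 [276.7, 181.9, 325.5, 244.2] 2202 [0.576 0.044 0.128] 0.171 [55. 57. 61.]
top hopper_center 0.85 [91.6, 218.1, 144.7, 260.7] 1861 [0.495 0.5   0.1  ] 0.132 [ 72. 149.  76.]
top hopper_center 0.63 [165.7, 225.3, 210.1, 275.8] 1674 [0.472 0.319 0.1  ] 0.132 [47. 56. 68.]
top cup 0.59 [208.4, 127.0, 241.8, 175.5] 991 [0.751 0.244 0.024] 0.076 [178. 184. 187.]
top jar 0.8 [382.4, 133.9, 421.6, 178.3] 1036 [ 0.731 -0.222  0.114] 0.122 [167. 183. 184.]
top book 0.71 [275.2, 115.5, 346.9, 165.3] 2923 [0.793 0.005 0.021] 0.025 [125. 116. 111.]
```

Run:
```python
from h import *
a=np.load("top0.npz")["px"]; b=np.load("scene0.npz")["px"]
c=cv2.resize(a[100:350,80:460],(800,526)); cv2.imwrite("pics/a.png",c)
W=np.load("top0.npz")["W"];px=np.load("top0.npz")["px"]
# board
m=(abs(W[...,2]-.012)<.004)
```

```text
(no output)
```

View pics/a.png

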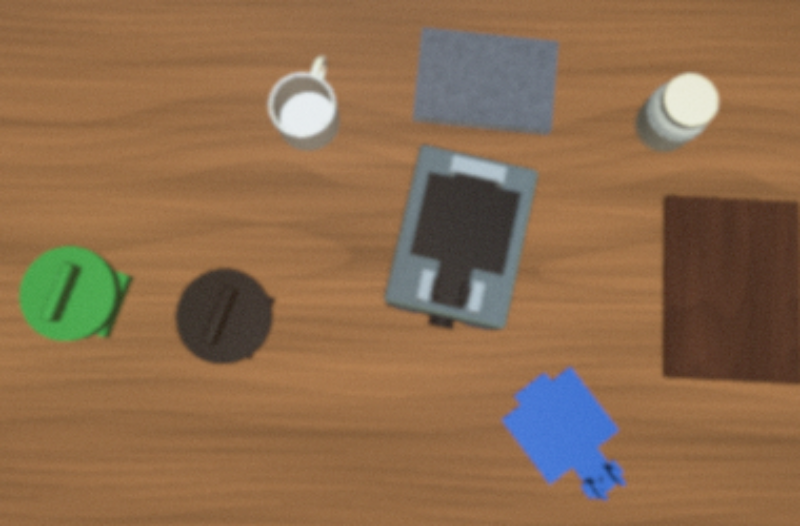

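View pics/scene0.png

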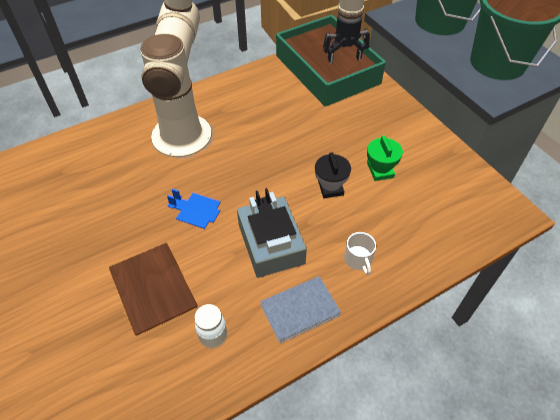

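The top crop shows the black cover on the base (470,230) with its tabs toward the robot, the blue look-alike cover (565,430), the black hopper (224,315), the green look-alike hopper (68,293) and the board (735,290). The black cover and the black hopper are the ones meant: only the black cover is hooked in the base, and the other hopper is green.

```bash
cat > fit.py <<'E'
from h import *
def rect(Q):
    c,s,a=cv2.minAreaRect((Q[:,:2]*1000).astype(np.float32)); return np.round(c,1),np.round(s,1),round(a,1)
def yawdir(Q):
    q=Q[:,:2]-Q[:,:2].mean(0); return np.degrees(np.arctan2(*np.linalg.svd(q,full_matrices=False)[2][0][::-1]))
def clean(m): return cv2.morphologyEx(m.astype(np.uint8),cv2.MORPH_OPEN,np.ones((3,3)))>0
def box(W,cx,cy,rad,z0,z1): return (np.hypot(W[...,0]-cx,W[...,1]-cy)<rad)&(W[...,2]>z0)&(W[...,2]<z1)
E
python3 - <<'E'
from fit import *
for c in ["top","scene"]:
    d=np.load(c+"0.npz"); W=d["W"]; px=d["px"].astype(int)
    print(c)
    m=clean(box(W,.57,.04,.16,.094,.106)); print("deck",m.sum(),rect(W[m]),np.median(W[m][:,2]))
    m=box(W,.57,.04,.16,.150,.19); print("tabs",m.sum(),W[m].mean(0),rect(W[m]))
    m=clean(box(W,.57,.04,.16,.122,.134)); print("plate+lip",m.sum(),rect(W[m]))
    m=clean(box(W,.48,.32,.1,.09,.106)); print("lid",m.sum(),rect(W[m]))
    m=box(W,.48,.32,.1,.12,.14); print("bar",m.sum(),W[m].mean(0),rect(W[m]),yawdir(W[m]))
    m=clean((px[...,2]<115)&(W[...,2]>.004)&(W[...,2]<.02)&(W[...,1]<-.1)&(W[...,0]>.35)&(W[...,0]<.75)&(W[...,1]>-.6)&(px[...,2]>px[...,0]+15))
    n,l,s,_=cv2.connectedComponentsWithStats(m.astype(np.uint8)); k=1+s[1:,4].argmax(); m=l==k
    print("board",m.sum(),rect(W[m]),np.median(W[m][:,2]))
E
```

```text
top
deck 1798 (array([574.3,  40.9]), array([149.4, 198.9]), 77.9) 0.09870237597363812
tabs 60 [0.50265059 0.05573738 0.17131396] (array([503. ,  56.2]), array([34. , 23.1]), 77.5)
plate+lip 2084 (array([563.6,  43.3]), array([111.8, 156.9]), 77.8)
lid 1404 (array([472.9, 323.6]), array([112.2, 110.6]), 1.8)
bar 187 [0.4720768  0.32233772 0.13013447] (array([472.3, 322.9]), array([15.3, 69.3]), 69.3) 160.17911304988007
board 5537 (array([ 523.2, -318.1]), array([179.2, 238.4]), 87.9) 0.010533698330445596
scene
deck 1125 (array([575.2,  38.9]), array([149.9, 203.8]), 77.9) 0.09969922587439273
tabs 73 [0.50649376 0.05420352 0.16599776] (array([504.7,  54.2]), array([34.8, 26.2]), 77.5)
plate+lip 1262 (array([578.4,  39.3]), array([113.3, 162. ]), 77.5)
lid 674 (array([471.8, 321.7]), array([109.7, 118.2]), 59.8)
bar 102 [0.47474552 0.31943246 0.12970265] (array([472.9, 321.3]), array([15.9, 74.8]), 69.5) -18.838915199224065
board 1177 (array([ 526.8, -329. ]), array([ 95.8, 238.5]), 86.2) 0.012443655889065042
```

```bash
cat >> fit.py <<'E'
YB=np.radians(-12.1); XB=np.array([np.cos(YB),np.sin(YB),0]); YBv=np.array([-np.sin(YB),np.cos(YB),0]); Z=np.array([0,0,1.])
SEAT=np.array([.5843,.0384,.100]); GRIP=SEAT-.083*XB+.064*Z; PIV=SEAT+.048*XB+.024*Z
E
python3 - <<'E'
from fit import *
for s in (0,np.pi):
    o=down(YB+np.pi/2+s).as_rotvec(); print(s,kinematics.ik(GRIP+[0,0,.09],o))
o=min((down(YB+np.pi/2+s).as_rotvec() for s in (0,np.pi)),key=lambda o:abs(kinematics.ik(GRIP+[0,0,.09],o)[5]))
print(kinematics.ik(GRIP+[0,0,-.017],o))
r.reach(GRIP+[0,0,.09],o); print(r.current_time(),r.current_joint_positions())
im,W=wrist(); cv2.imwrite("pics/w1.png",im["pixels"]); np.savez("w1.npz",W=W,px=im["pixels"])
print(im["tool_from_camera"].round(3))
m=box(W,GRIP[0],GRIP[1],.05,.160,.19); print("tabs",m.sum(),W[m].mean(0),rect(W[m]),yawdir(W[m]),GRIP)
m=clean(box(W,.57,.04,.16,.094,.106)); print("deck",m.sum(),rect(W[m]))
E
```

```text
0 [-0.12867381 -0.03754484  1.75694176  0.          1.42219574 -1.48828529]
3.141592653589793 [-1.28673807e-01 -3.75448441e-02  1.75694176e+00 -4.44089210e-16
  1.42219574e+00  1.65330736e+00]
[-1.28673807e-01  6.31018086e-02  1.87416748e+00 -4.44089210e-16
  1.20432337e+00 -1.48828529e+00]
2.65 [-1.27419641e-01 -3.74909590e-02  1.75694261e+00  2.39044728e-04
  1.42226418e+00 -1.48806916e+00]
[[-0.001 -0.955 -0.297  0.076]
 [ 1.    -0.001 -0.001 -0.   ]
 [ 0.001 -0.297  0.955 -0.141]
 [ 0.     0.     0.     1.   ]]
tabs 793 [0.50139027 0.05601638 0.1716178 ] (array([502.6,  55.7]), array([33.9, 24. ]), 77.8) 77.5237490163562 [0.50314399 0.05579834 0.164     ]
deck 11826 (array([573.7,  40.3]), array([149. , 197.9]), 77.7)
```

View pics/w1.png

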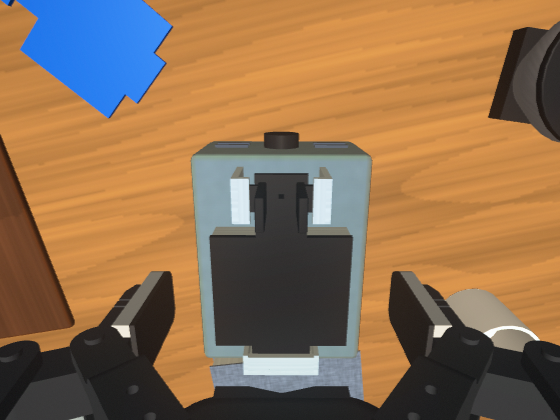

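The wrist view shows the black cover with tabs at (262,200) and (302,200) between the white catches. This agrees with the top estimate to about 1 mm, so I'm squeezing now.

```bash
sed -i 's/radians(-12.1)/radians(-12.2)/; s/.5843,.0384,/.5838,.0383,/' fit.py
cat >> fit.py <<'E'
o0=down(YB+np.pi/2)
P0=GRIP+[0,0,-.017]
def swing(a,slide=0,up=0):
    q=R.from_rotvec(a*YBv)
    return PIV+q.apply(P0-PIV)+q.apply(-slide*XB)+up*Z,(q*o0).as_rotvec()
E
python3 - <<'E'
from fit import *
for a in [(.15,),(.32,),(.32,.03,.003),(.32,.03,.1)]: print(kinematics.ik(*swing(*a)))
print(r.line_to(P0,o0.as_rotvec(),speed=.12,stop_force=15), r.current_tool_pos()-P0)
eoat.grip(0.0,60); print("gap",r.current_finger_gap()*85,r.current_gripper_force(),r.current_ft_force(),r.current_time())
im,W=wrist(); cv2.imwrite("pics/w2.png",im["pixels"][100:330,130:430])
E
```

```text
[-0.136568    0.16605911  1.7279642   0.01157466  1.39715012 -1.49728824]
[-0.14412669  0.29896873  1.55256655  0.02164397  1.6093417  -1.50464124]
[-0.14069761  0.21915249  1.62302291  0.02273014  1.61862608 -1.50113189]
[-0.14069761  0.15149666  1.50685374  0.02332711  1.80240261 -1.49686338]
False [ 7.04524953e-04 -5.88380924e-05  9.26350747e-04]
gap 12.894534613873132 59.70171868801117 [-3.47818845  2.05618886  6.53354931] 4.4
```

View pics/w2.png

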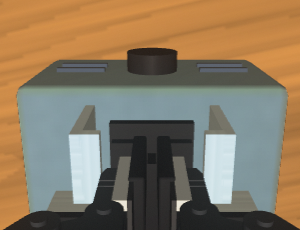

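The crop shows both pads on the outer faces of the tabs, which are pressed inward clear of the catches at (85,150) and (220,150). Swinging the cover out.

Run:
```python
from fit import *
def go(p,**k):
    h=r.line_to(*p,**k); print(h,r.current_ft_force().round(1) if hasattr(r.current_ft_force(),'round') else r.current_ft_force(),round(r.current_finger_gap(),3)); return h
ok=True
for a in (.08,.16,.24,.32):
    if go(swing(a),speed=.08,stop_force=25): ok=False;break
if ok: ok=not go(swing(.32,.030,.002),speed=.06,stop_force=20)
if ok: go(swing(.32,.035,.10),speed=.15,stop_force=20)
print(ok,r.current_time())
im,W=wrist(); cv2.imwrite("pics/w3.png",im["pixels"])
```

```text
False [-0.9 -0.  -2. ] 0.153
False [ 0.3  0.3 -1.7] 0.152
False [ 0.1  0.1 -0.9] 0.156
False [ 1.1  0.7 -0.1] 0.156
False [ 0.6 -0.2 -1.3] 0.154
False [ 1.1  0.4 -1.6] 0.15
True 7.0583
```

View pics/w3.png

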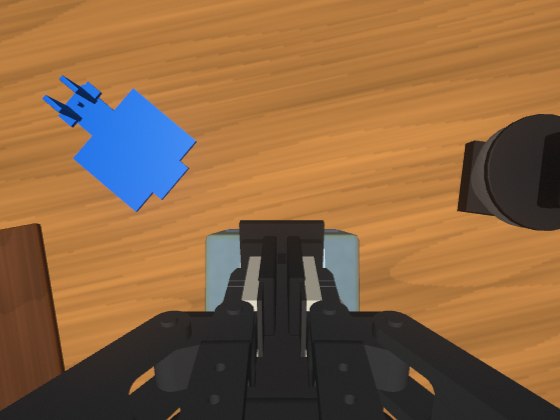

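Run:
```python
from fit import *
yb=np.radians(-2.1); xb=np.array([np.cos(yb),np.sin(yb),0]); B=np.array([.5230,-.3185,.012])
g=B-.083*xb+np.array([0,0,.046-.017+.0009]); o=down(yb+np.pi/2).as_rotvec()
print(kinematics.ik(g+[0,0,.12],o),kinematics.ik(g,o))
r.reach(g+[0,0,.12],o); print(r.current_time())
im=cams.get_image("top"); W=world(im); px=im["pixels"].astype(int)
m=clean(box(W,B[0],B[1],.13,.11,.2)&(px.max(-1)<90)&(W[...,0]>.475)); print("plate",m.sum(),rect(W[m]),np.polyfit(W[m][:,0],W[m][:,2],1),W[m][:,2].mean())
print(r.current_ft_force(),r.current_finger_gap())
cv2.imwrite("pics/t2.png",cv2.resize(im["pixels"][170:320,330:530],(800,600)))
```

```text
[-0.8452476   0.13572154  1.76406898  0.          1.24180214 -2.37939202] [-0.8452476   0.30423518  1.83272815  0.          1.00462932 -2.37939202]
8.5917
plate 2015 (array([ 531.5, -317. ]), array([112.7, 113.8]), 88.0) [0.01430255 0.13439973] 0.1419462706996304
[ 0.50911482  0.04834673 -1.15396914] 0.15266617744598301
```

View pics/t2.png

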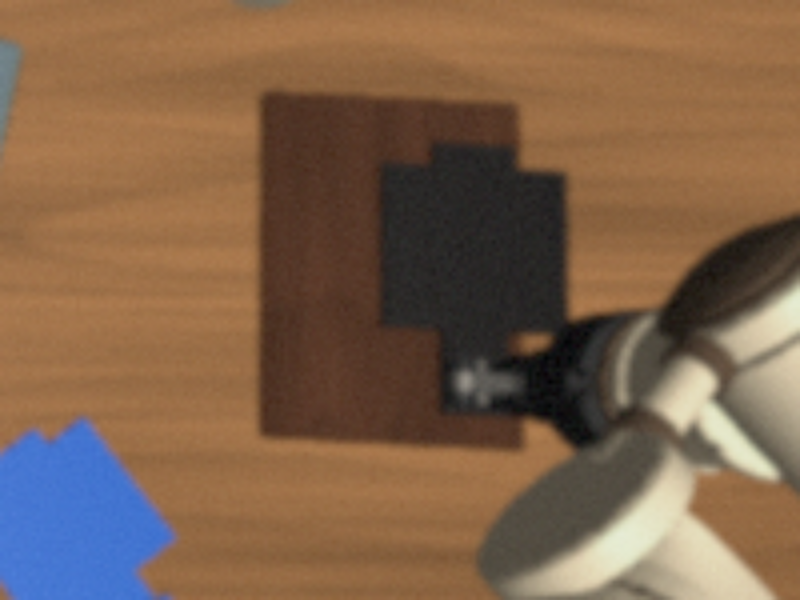

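The plate (470,245 in the crop) is level, and it looks shifted off the board only because of parallax. By depth it is over the board's middle. Lowering it.

Run:
```python
from fit import *
yb=np.radians(-2.1); xb=np.array([np.cos(yb),np.sin(yb),0]); B=np.array([.5230,-.3185,.012])
g=B-.083*xb+np.array([0,0,.046-.017+.0009]); o=down(yb+np.pi/2).as_rotvec()
r.line_to(g+[0,0,.012],o,speed=.15)
print(r.line_to(g-[0,0,.004],o,speed=.02,stop_force=3),r.current_tool_pos()-g,r.current_ft_force())
eoat.grip(.25); r.pause(.2); eoat.grip(.7)
r.line_to(g+[0,0,.14],speed=.2)
HB=np.array([.4725,.3225]); yh=np.radians(-20.3)
c=[down(yh+np.pi/2+s).as_rotvec() for s in (0,np.pi)]
P=np.array([*HB,.24])
js=[kinematics.ik(P,q) for q in c]; print(js)
k=int(np.argmin([abs(j[5]) for j in js]))
r.reach(P,c[k]); print(k,r.current_time())
im=cams.get_image("top"); W=world(im); px=im["pixels"].astype(int)
m=clean(box(W,B[0],B[1],.16,.017,.04)&(px.max(-1)<95)); print("cover",m.sum(),rect(W[m]),np.median(W[m][:,2]))
cv2.imwrite("pics/t3.png",cv2.resize(im["pixels"][150:320,230:530],(800,453)))
np.savez("t3.npz",W=W,px=im["pixels"])
im,W=wrist(); np.savez("w4.npz",W=W,px=im["pixels"])
m=box(W,*HB,.1,.12,.14); print("bar",m.sum(),W[m].mean(0),rect(W[m]),yawdir(W[m]),W[m][:,2].max())
m=clean(box(W,*HB,.1,.09,.106)); print("lid",m.sum(),rect(W[m]))
```

```text
True [-1.53687506e-04  2.42547706e-05 -8.07525484e-05] [-1.29896656  0.66337514  5.34113272]
[array([ 3.87755385e-01,  1.44864702e-01,  1.59479275e+00, -4.44089210e-16,
        1.40193520e+00, -8.28739103e-01]), array([ 3.87755385e-01,  1.44864702e-01,  1.59479275e+00, -4.44089210e-16,
        1.40193520e+00,  2.31285355e+00])]
0 14.1667
cover 1791 (array([ 505., -316.]), array([112.1, 164.4]), 87.7) 0.021707792750279564
bar 1857 [0.46939476 0.3242541  0.13032284] (array([471.3, 323.4]), array([13.7, 68.9]), 69.9) -19.86586210834178 0.13294130093756915
lid 13681 (array([471.6, 323.3]), array([112.6, 112.9]), 37.8)
```

View pics/t3.png

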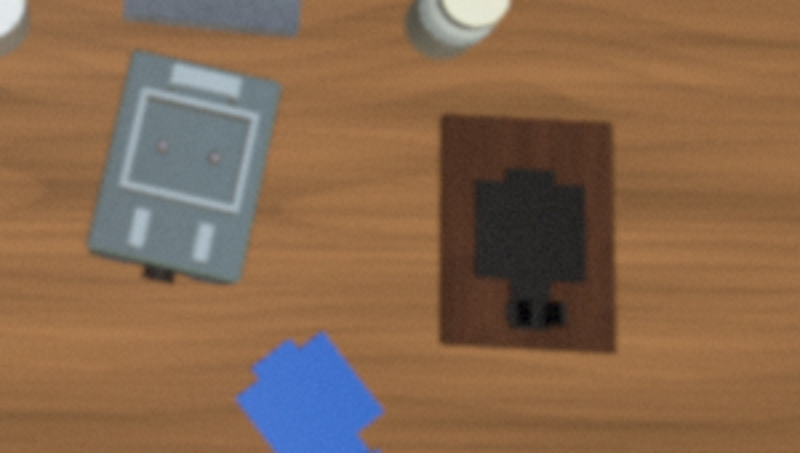

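The cover lies flat, tabs up, centred on the board at (530,250). The seat is uncovered, with pegs at (163,146) and (214,158). Next I'm looking at the pegs from the wrist in the placing orientation.

Run:
```python
from fit import *
S=SEAT
P=np.array([S[0],S[1],.27])
c=[down(YB+s).as_rotvec() for s in (0,np.pi)]; js=[kinematics.ik(P,q) for q in c]; print(js)
k=int(np.argmin([abs(j[5]) for j in js])); print(k)
r.reach(P,c[k]); r.pause(.2); im,W=wrist(); np.savez("w5.npz",W=W,px=im["pixels"]); print(r.current_time(), r.current_tool_pos()-P)
def pegs(W,lab):
    m=box(W,S[0],S[1],.04,.1115,.121); n,l,s,_=cv2.connectedComponentsWithStats(m.astype(np.uint8))
    cs=[]
    for i in range(1,n):
        if s[i,4]>5: q=W[l==i]; print(lab,s[i,4],q.mean(0).round(4),rect(q)); cs.append(np.array(rect(q)[0]))
    if len(cs)==2: d=cs[0]-cs[1]; print("mid",(cs[0]+cs[1])/2,np.linalg.norm(d),np.degrees(np.arctan2(d[1],d[0])))
pegs(W,"w"); pegs(np.load("t3.npz")["W"],"t")
m=clean(box(W,S[0],S[1],.085,.122,.127)); print("frame",m.sum(),rect(W[m]))
m=clean(box(np.load("t3.npz")["W"],S[0],S[1],.085,.12,.128)); print("frame top",m.sum(),rect(np.load("t3.npz")["W"][m]))
```

```text
[array([-1.40889585e-01,  1.60672859e-01,  1.51803882e+00, -4.44089210e-16,
        1.46288097e+00,  7.20405834e-02]), None]Traceback (most recent call last):
  File "<stdin>", line 5, in <module>
TypeError: 'NoneType' object is not subscriptable
```

Run:
```python
from fit import *
S=SEAT
P=np.array([S[0],S[1],.27])
r.reach(P,down(YB).as_rotvec()); r.pause(.2); im,W=wrist(); np.savez("w5.npz",W=W,px=im["pixels"]); print(r.current_time(), r.current_tool_pos()-P)
def pegs(W,lab):
    m=box(W,S[0],S[1],.04,.1115,.121); n,l,s,_=cv2.connectedComponentsWithStats(m.astype(np.uint8))
    cs=[]
    for i in range(1,n):
        if s[i,4]>5: q=W[l==i]; print(lab,s[i,4],q.mean(0).round(4),rect(q)); cs.append(np.array(rect(q)[0]))
    if len(cs)==2: d=cs[0]-cs[1]; print("mid",(cs[0]+cs[1])/2,np.linalg.norm(d),np.degrees(np.arctan2(d[1],d[0])))
pegs(W,"w"); pegs(np.load("t3.npz")["W"],"t")
m=clean(box(W,S[0],S[1],.085,.122,.127)); print("frame",m.sum(),rect(W[m]))
m=clean(box(np.load("t3.npz")["W"],S[0],S[1],.085,.12,.128)); print("frame top",m.sum(),rect(np.load("t3.npz")["W"][m]))
```

```text
15.6917 [-1.62436869e-04  9.83302691e-04 -7.58629665e-05]
w 158 [0.5897 0.063  0.1143] (array([589.6,  62.8]), array([10.9, 10.6]), 78.7)
w 141 [0.5791 0.0146 0.1143] (array([579.2,  14. ]), array([11. , 11.1]), 42.4)
mid [584.4  38.4] 49.89589161444056 77.96940390346215
t 18 [0.5892 0.0632 0.1148] (array([589.5,  63.3]), array([11.2,  8.7]), 68.9)
t 16 [0.5791 0.0143 0.1141] (array([579.2,  14.3]), array([8.2, 8. ]), 0.5)
mid [584.35  38.8 ] 50.07084980305407 78.12902220446625
frame 2689 (array([584.3,  38.1]), array([111.8,  96.2]), 77.8)
frame top 180 (array([584.3,  37.8]), array([110.2,  96.7]), 77.5)
```

```bash
sed -i 's/radians(-12.2)/radians(-12.05)/; s/.5838,.0383,/.5844,.0385,/' fit.py
python3 - <<'E'
from fit import *
H=np.array([.4715,.3233,.105]); oh=down(np.radians(70.0)).as_rotvec(); op=down(YB).as_rotvec()
r.reach(H+[0,0,.10],oh); eoat.grip(.7)
print(r.line_to(H,oh,speed=.12,stop_force=12))
e=H-np.array(r.current_tool_pos()); print("err",e)
eoat.grip(0.0,80); zg=r.current_tool_pos()[2]; print("grip",r.current_finger_gap(),r.current_gripper_force(),r.current_tool_pos(),r.current_time())
pg=np.array(r.current_tool_pos()); np.save("pg.npy",pg)
r.line_to(H+[0,0,.17],oh,speed=.15); r.pause(.2); print("w",r.current_ft_force(),r.current_finger_gap())
P=np.array([SEAT[0],SEAT[1],pg[2]+.155])
r.reach(P,op); r.pause(.2); print("err",np.array(r.current_tool_pos())-P,(R.from_rotvec(r.current_ee_rot())*R.from_rotvec(op).inv()).as_rotvec(),r.current_time(),r.current_ft_force())
im=cams.get_image("top"); W=world(im)
m=box(W,SEAT[0],SEAT[1],.1,.272,.30); print("bar",m.sum(),rect(W[m]),W[m][:,2].mean())
m=clean(box(W,SEAT[0],SEAT[1],.1,.24,.262)); print("lid",m.sum(),rect(W[m]))
im=cams.get_image("scene"); cv2.imwrite("pics/s5.png",cv2.resize(im["pixels"][120:300,190:420],(766,600)))
E
```

```text
False
err [-0.00072963 -0.00029762 -0.00097172]
grip 0.15022335839407455 79.02366042137146 [0.47205914 0.32365404 0.10568438] 18.5667
w [-0.01036546 -1.63234944 -3.53783574] 0.14451286458299156
err [-1.27503364e-04  1.15252177e-03  9.95899970e-05] [ 1.52924821e-04 -9.61055289e-05  2.15449189e-03] 21.425 [ 0.38432208  0.77408785 -3.01316449]
bar 23 (array([578.6,  41.5]), array([68.9,  6.7]), 72.4) 0.28253991697219166
lid 586 (array([558.1,  29.7]), array([58.6, 97.4]), 4.2)
```

View pics/s5.png

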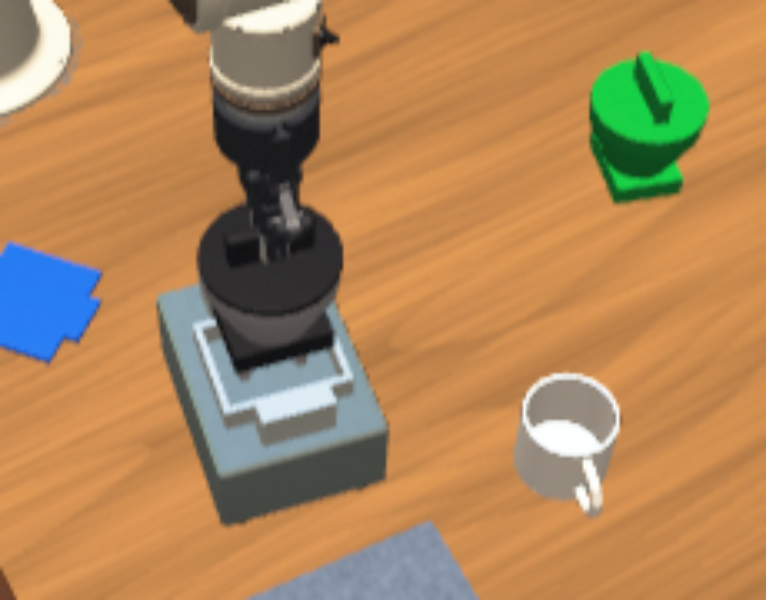

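The picture shows the black hopper hanging upright above the seat, its foot over the pegs (243,373) and (300,360). Lowering it with a correction for the tracking offset.

Run:
```python
from fit import *
pg=np.load("pg.npy"); op=down(YB-.002).as_rotvec()
T=np.array([SEAT[0]-.0001,SEAT[1]-.0004,0])
c=np.array([.0001,-.00115,0])
def tgt(h): return T+c+[0,0,pg[2]+h]
r.line_to(tgt(.13),op,speed=.1); r.pause(.2)
e=np.array(r.current_tool_pos())-tgt(.13)+c; print("err",e); c=c-[e[0],e[1],0]
h=r.line_to(tgt(.1),op,speed=.02,stop_force=6)
print(h,(np.array(r.current_tool_pos())-T-[0,0,pg[2]])*1000,r.current_ft_force(),r.current_ft_torque(),r.current_time()); np.save("c.npy",c)
```

```text
err [ 0.00057181 -0.00121609  0.00087897]
False [-3.78834388e-01  3.98808839e-02  1.00157035e+02] [ 0.02639441  0.51393409 -3.92898745] [-0.04617012  0.03519141  0.00542188] 23.775
```

Both pegs have entered without contact. Lowering until it touches, then releasing.

Run:
```python
from fit import *
p=np.array(r.current_tool_pos()); pg=np.load("pg.npy"); op=down(YB-.002).as_rotvec()
c=np.load("c.npy"); q=np.array([SEAT[0]-.0001,SEAT[1]-.0004,pg[2]])+c
print(r.line_to(q+[0,0,.094],op,speed=.012,stop_force=4),r.current_tool_pos()[2]-pg[2],r.current_ft_force())
eoat.grip(.3,20); r.pause(.2); eoat.grip(.7)
r.line_to(q+[0,0,.19],op,speed=.2)
r.reach([.35,.25,.35],op); r.pause(.3); print(r.current_time())
im=cams.get_image("top"); W=world(im); S=SEAT
m=box(W,S[0],S[1],.08,.222,.24); print("bar",m.sum(),rect(W[m]),np.percentile(W[m][:,2],[50,98]))
m=clean(box(W,S[0],S[1],.08,.185,.21)); print("lid",m.sum(),rect(W[m]),np.median(W[m][:,2]),np.polyfit(W[m][:,0],W[m][:,2],1)[0],np.polyfit(W[m][:,1],W[m][:,2],1)[0])
m=clean(box(W,.523,-.3185,.16,.017,.04)&(im["pixels"].max(-1)<95)); print("cover",rect(W[m]))
im=cams.get_image("scene"); cv2.imwrite("pics/s6.png",im["pixels"])
```

```text
True 0.09990325956571473 [0.20369261 0.30233447 6.40635126]
27.0333
bar 206 (array([584.3,  38.3]), array([69.2, 14.4]), 77.9) [0.2305049  0.23399685]
lid 1655 (array([584.6,  38.1]), array([112.2, 112.2]), 45.7) 0.19890048436574925 0.0008607004314714977 0.001322429677987702
cover (array([ 504.4, -315.8]), array([113.2, 163.9]), 86.7)
```

View pics/s6.png

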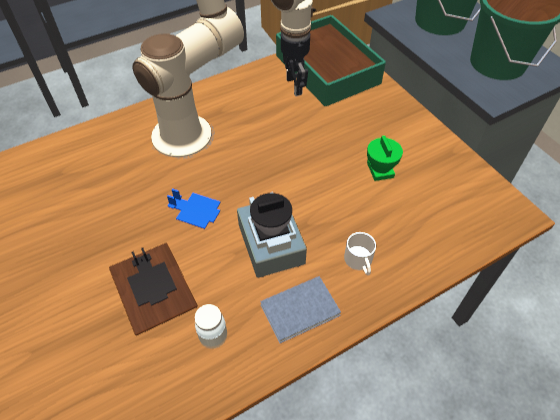

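The hopper sits home and level at (270,215): the lid is at 0.199 m and the bar top at 0.233 m. The cover lies flat on the board at (152,282), the bystanders have not moved and the robot is clear.

```bash
python3 -c "
from rig import workorder; print(workorder.hand_in())"
```

```text
the job is handed in; nothing more can be done
None
```

The job is handed in at about 27 s: the cover lies flat, tabs up, in the middle of the board, and the hopper is fully seated and upright on both pegs, with the cup, jar and book left where they were.

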